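Clear the counting board at the jewellery counter

ROBOT

A 7-joint arm with a two-finger parallel gripper is mounted at the origin on the work surface. World frame = base frame: x ahead of the robot, y to its left, z up, the work surface at z = 0. Lengths are in mm, angles in rad, forces in N, time in s.
With the tool pointing down it reaches from about 400 to 850 mm from the base axis. Payload 4.5 kg.
Tool frame: the origin (TCP) lies between the finger pads; the fingertips stand 22 mm ahead of it and the grasp point (between the pads) lies 3 mm ahead of it; z points along the fingers, y is the line along which they close (so a half turn about z gives the same grasp; the last joint's range is limited). The gripper opens to 88 mm and grips with 3 to 60 N. Pads are 18 mm wide; open, the fingers measure 123 mm over their backs; the gripper's body (75 mm by 187 mm) begins 45 mm behind the grasp point.
Start: joints at [1.201, 0.689, -0.195, 1.565, 0.157, 0.902, -0.215], TCP at [245.602, -574.744, 260.743] pointing down, gripper open.
Joint ranges: [-3.01, 3.01], [-0.46, 2.08], [-1.47, 1.51], [0.13, 2.56], [-1, 4.14], [0.04, 2.09], [-2.66, 2.66]. Speed limits (rad/s): [2.57, 2.57, 3.14, 3.14, 3.14, 3.14, 3.14].

INTERFACE

Orientations are given as a unit quaternion [w, x, y, z].
In Python, from rig import arm gives the robot as it stands.
- The arm moves only by the shell command python3 -m handwheel 'ROWS' [FORCE]. ROWS is a JSON object of lists of equal length, an entry for each row: "dr": the turn, a rotation vector about the tool's x, y, z in rad, a list of three; "translation": the shift along the tool's x, y, z in m, a list of three; "fingers": the opening, from 0 (shut) to 1 (fully open). In form: {"dr": [[ax, ay, az], ...], "translation": [[dx, dy, dz], ...], "fingers": [fingers, ...]}. A call has 1 to 8 rows; each row is the pose to reach, as a shift and turn from the pose commanded when the call began, along the tool's axes at that moment; what a row does not reach only later rows make up. A row lasts 1/10 s, in which the tool goes at most 50 mm and 8.59 degrees, less where a joint would pass 70% of its speed; a pose out of reach is approached as far as the arm can. A call with a gripper value outside its range is refused whole. The fingers move at their own pace and stop on an object; FORCE is the grip in N (left out, the last holds). Time passes only in rows, so rows that repeat a pose let the fingers close. It gives the time, the measured TCP pose, the force, the opening and the grip force at its end, in the units of the state.
- arm.get_obs(): the state, without advancing time (a new reading comes with each control period).
- arm.camera(name): name is "scene" or "top" or "wrist"; returns a dict with "frame" (384x512x3 uint8, red, green, blue), "range_z" (384x512 float32, mm along the optical axis (not along the pixel's ray), 0 where there is no reading), "fx", "fy", "cx", "cy" (pixels), "distortion" ([k1, k2, p1, p2, k3] as OpenCV has them; the pictures are not rectified), "R" (3x3) and "t" (3): a world point X has camera coordinates R X + t. Camera axes: x right, y down, z forward; pixel columns grow to the right and rows downward; lengths in mm; the calibration is good to about 2 mm. A picture is of the moment at which its call begins.
- arm.sign_off(): hands the job in; it is judged then, once.
Trained networks look in a picture, given as the dict that the camera call returned (one of the last four; its "shot" number tells which), for a name from the list of things; names that differ only in an ending like _2 or _b are one class to them, and where a whole thing is asked for, a point or a joint stands for the part that bears it (a point fixed in the world has none). Each returns a list of dicts, best first, with "conf" (0 to 1); they miss things now and then, are a little off and sometimes report something else, mostly with a low value. They report only what shows in the picture. A call takes as long as a camera call.
- arm.cut_out(label, picture): "region" (384x512 bool, what is visible of it) and "bbox" ([left, top, right, bottom] in pixels, round what is visible of it).
The state is a dict: "time_s": time; "q": joint angles; "qd": joint speeds; "joint_efforts": joint torques, N m; "ee_pos": TCP position; "eef_rot": TCP orientation; "contact_force": force on the tool from outside, world axes, zero at the start; "moment": the same for the moment, N m; "width": opening from 0.0 (shut) to 1.0 (fully open); "gripper_force": force on a finger pad.
Only numpy, scipy, OpenCV 4.12 (cv2) and the standard library are available. Lean on these libraries where they do the work, as an engineer would, in place of code of your own. Each camera call takes 0.05 s, during which the arm holds its last target. There are 200 camera calls.

TASK

Clear the counting board: first snap its end gate all the way down, then use the wooden scraper block to sweep all six silver pieces off the board through that open end into the black catch tray, without touching the pieces with the gripper. Leave the gate down and stand the scraper upright on its cork pad again, within the pad; do not disturb the coin stack, ring box and dish standing around.

Things in the scene. Friction and masses are not known exactly. Their poses are not given: they have to be found in the camera images.
- board: fixed dark wooden counting board (170 mm in x) with a black catch tray joined to its +y end; 350 mm long in y overall. Origin on the counter, z up; +y is the sweeping direction, to gate and tray. Plate top at z 55 mm, clear surface x -75 to +75, y -120 to +90 mm; its +y end is shut only by the gate. At the start the pieces' centres lie within x -51 to +51, y -58 to +31 mm
- plate_mid (a point): point on the plate's top at board x 0, y -20, z 55 mm; axes as the board's. Rails 10 mm thick and 12 mm high (tops at board z 67 mm) edge the plate along both long sides and the closed -y end
- tray_mid (a point): centre of the catch tray's floor, at board x 0, y 155, z 5 mm; axes as the board's. Inside, the tray runs over board y 90 to 215 mm and x -80 to +80 mm; its walls' tops are at z 35 mm
- gate (a joint): aluminium end gate, 146 mm wide, 6 mm thick, hinged along board x at board y 94, z 50 mm. 0 rad: upright, shut, its top edge 43 mm above the plate. It folds outwards (+y) and down into the tray, to 3.0 rad (hanging). An over-centre spring holds it at either stop; pushed outwards (3 to 4 N, upper half) past 0.9 rad it snaps down by itself. When down it lies below the plate top
- gate_top (a point): middle of the gate's free (top) edge, moves with it, 48 mm from the hinge axis
- pad: fixed flat cork rest pad, 150 (x) x 90 (y) x 3 mm, on the counter; origin at the centre of its underside
- scraper: loose pale wooden scraper block, about 200 g, standing on the pad, length along the pad's x. Foot 110 mm long (its x), 30 mm thick (y), 24 mm high; centred on it a grip rib 70 mm long (x), 18 mm thick (y), up to 76 mm above the underside. Origin at the centre of its underside, z up. Take the rib from above across its 18 mm; it sweeps along its y
- chip0: loose silver disc, 28 mm across, 6 mm thick, about 30 g, lying flat on the plate at the start; origin at the centre of its underside
- chip1: loose silver disc, 28 mm across, 6 mm thick, about 30 g, lying flat on the plate at the start; origin at the centre of its underside
- chip2: loose silver disc, 28 mm across, 6 mm thick, about 30 g, lying flat on the plate at the start; origin at the centre of its underside
- chip3: loose silver disc, 28 mm across, 6 mm thick, about 30 g, lying flat on the plate at the start; origin at the centre of its underside
- chip4: loose small silver bar, 30 x 16 x 6 mm, about 30 g, lying flat on the plate at the start; origin at the centre of its underside
- chip5: loose small silver bar, 30 x 16 x 6 mm, about 30 g, lying flat on the plate at the start; origin at the centre of its underside
- coin_stack: bystander: glued stack of coins, 32 mm across, 38 mm high; origin at the centre of its underside
- ring_box: bystander: closed black ring box, 51 x 51 x 43 mm; origin at the centre of its underside
- dish: bystander: small brass dish, 68 mm across, 30 mm high; origin at the centre of its underside

How it is judged:
By the outcome, as a careful person would: the job done as asked, in the order asked, and still so for the second after the job is handed in, with the robot touching nothing.
It also fails if it takes over 72 s, if anything falls off the work surface, if the arm or the gripper's body presses on something with over 40 N, if the wrist force passes 120 N, or if a joint passes its speed limit or range.

## Working session

There is one attempt and no reset: what is moved stays moved. The work goes in short steps, Python scripts to look and compute and a shell command to move; the robot and the scene stay as the last step left them, time stands still between calls to the robot, and variables do not carry over. Pictures are saved under pics/ and viewed, at most 10 in all, crops included, and the job is handed in when it is done.

```bash
ls; mkdir -p pics; cat > h.py <<'E'
import numpy as np, cv2
from rig import arm
def pts(c, mask):
    v,u=np.nonzero(mask & (c["range_z"]>0)); z=c["range_z"][v,u]
    K=np.array([[c["fx"],0,c["cx"]],[0,c["fy"],c["cy"]],[0,0,1.]])
    n=cv2.undistortPoints(np.c_[u,v].astype(np.float64)[:,None],K,np.array(c["distortion"]))[:,0]
    P=np.c_[n*z[:,None],z]
    return (P-np.array(c["t"]))@np.array(c["R"])
def save(c,n): cv2.imwrite(f"pics/{n}.png",c["frame"][:,:,::-1])
E
python3 - <<'E'
from h import *
for n in ("scene","top"):
    c=arm.camera(n); save(c,n+"0")
    print(n, -np.array(c["R"]).T@c["t"])
    for l in ["board","gate","pad","scraper","chip0","chip4","coin_stack","ring_box","dish"]:
        for d in arm.cut_out(l,c)[:6 if 'chip' in l else 2]:
            if d["conf"]<.3: continue
            p=pts(c,d["region"]); 
            if len(p)<5: continue
            r=cv2.minAreaRect(p[:,:2].astype(np.float32))
            print(l,round(d["conf"],2),d["bbox"],np.median(p,0).round(),np.percentile(p[:,2],[2,98]).round(),np.round(r[0]),np.round(r[1]),round(r[2],1))
print(arm.get_obs())
E
```

```text
pics
scene [1032.71583738  106.44385748  767.96713707]
board 0.57 [203.6, 162.8, 354.6, 243.7] [549.  97.  53.] [ 2. 79.] [505.  91.] [233. 378.] 5.7
gate 0.61 [301.0, 165.0, 306.4, 226.2] [539. 143.  90.] [50. 99.] [497. 141.] [214.  18.] 1.5
pad 0.95 [114.3, 173.1, 163.7, 219.2] [ 570. -255.    2.] [-1.  5.] [ 540. -275.] [152.  89.] 1.8
scraper 0.87 [123.6, 164.2, 148.5, 210.2] [ 550. -264.   34.] [ 6. 81.] [ 537. -272.] [112.  31.] 1.7
chip0 0.66 [241.1, 190.2, 255.5, 200.8] [549.  13.  60.] [58. 63.] [549.  13.] [22. 13.] 75.1
chip0 0.63 [269.4, 176.1, 277.9, 185.6] [500.  69.  60.] [55. 62.] [498.  69.] [27. 25.] 6.8
chip0 0.47 [262.7, 190.8, 278.5, 203.3] [537.  62.  59.] [53. 63.] [534.  61.] [20. 30.] 53.1
chip0 0.42 [231.0, 203.9, 243.2, 213.3] [585.  -4.  60.] [54. 63.] [583.  -4.] [27. 27.] 52.7
chip4 0.66 [241.1, 190.2, 255.5, 200.8] [549.  13.  60.] [58. 63.] [549.  13.] [22. 13.] 75.1
chip4 0.63 [269.4, 176.1, 277.9, 185.6] [500.  69.  60.] [55. 62.] [498.  69.] [27. 25.] 6.8
chip4 0.47 [262.7, 190.8, 278.5, 203.3] [537.  62.  59.] [53. 63.] [534.  61.] [20. 30.] 53.1

[... 2267 characters left out ...]
, 'q': array([ 1.20074305,  0.68912622, -0.19459733,  1.56532673,  0.15729135,
        0.90249513, -0.21511253]), 'qd': array([ 0.00135622,  0.00158673,  0.00136262,  0.00015117,  0.00046811,
       -0.00215132, -0.000158  ]), 'joint_efforts': array([ 4.05517430e-04, -5.27493954e+01, -1.26677960e+00, -1.53750193e+01,
       -5.19353303e-02, -7.07700074e-04,  2.63934709e-05]), 'ee_pos': array([ 245.62869879, -574.71657719,  260.71911706]), 'eef_rot': array([1.13618082e-05, 9.79681425e-01, 2.00559981e-01, 1.01651710e-05]), 'contact_force': array([-0.67392349,  0.32212185, -0.31429336]), 'moment': array([ 0.03052901,  0.02313448, -0.00629209]), 'gripper_force': 0.0, 'width': 1.0006136221990185}
```

```bash
python3 - <<'E'
from h import *
c=arm.camera("top")
cv2.imwrite("pics/topz.png",cv2.resize(c["frame"][100:290,80:410,::-1],None,fx=2.4,fy=2.4,interpolation=cv2.INTER_CUBIC))
g=pts(c,arm.cut_out("gate",c)[0]["region"]); g=g[g[:,2]>90]
vx=cv2.fitLine(g[:,:2].astype(np.float32),cv2.DIST_HUBER,0,.01,.01).ravel(); print("gate",vx,len(g),g.min(0),g.max(0))
P=pts(c,np.ones((384,512),bool))
# board solids: z 60..72 rails / plate
b=(P[:,1]>-90)&(P[:,1]<140)&(P[:,0]>400)&(P[:,0]<680)
for lo,hi in((48,59),(63.5,71),(48,71)):
    q=P[b&(P[:,2]>lo)&(P[:,2]<hi)]
    r=cv2.minAreaRect(q[:,:2].astype(np.float32)); print(lo,hi,len(q),r, cv2.boxPoints(r).round().tolist())
t=P[(P[:,1]>150)&(P[:,1]<320)&(P[:,0]>400)&(P[:,0]<680)&(P[:,2]>25)&(P[:,2]<45)]
r=cv2.minAreaRect(t[:,:2].astype(np.float32)); print("tray",r,cv2.boxPoints(r).round().tolist())
for l in("pad","scraper"):
    p=pts(c,arm.cut_out(l,c)[0]["region"])
    if l=="scraper":
        for s in(p[p[:,2]>68],p[(p[:,2]>15)&(p[:,2]<32)]): r=cv2.minAreaRect(s[:,:2].astype(np.float32)); print(l,r,len(s))
    else: p=p[p[:,2]<9]; print(l,cv2.minAreaRect(p[:,:2].astype(np.float32)))
E
```

```text
gate [9.9504119e-01 9.9463940e-02 5.2848120e+02 1.4307368e+02] 178 [457.61739151 133.79311933  90.11571685] [601.7880208  153.40354424 103.0034563 ]
48 59 4757 ((537.5642700195312, 30.108871459960938), (162.1874237060547, 220.8692169189453), 5.60015869140625) [[446.0, 132.0], [468.0, -88.0], [629.0, -72.0], [607.0, 148.0]]
63.5 71 1077 ((541.8513793945312, 31.23041534423828), (170.97402954101562, 224.0851287841797), 5.610388278961182) [[446.0, 134.0], [468.0, -89.0], [638.0, -72.0], [616.0, 151.0]]
48 71 6587 ((541.9534301757812, 31.255218505859375), (171.218994140625, 224.0865020751953), 5.622368812561035) [[446.0, 134.0], [468.0, -89.0], [638.0, -72.0], [616.0, 151.0]]
tray ((524.1261596679688, 206.7835693359375), (171.63436889648438, 127.81614685058594), 5.303616523742676) [[433.0, 262.0], [445.0, 135.0], [615.0, 151.0], [604.0, 278.0]]
pad ((540.3155517578125, -275.72979736328125), (152.51890563964844, 96.39347839355469), 1.2669328451156616)
scraper ((537.2841796875, -270.29327392578125), (70.52290344238281, 16.365633010864258), 0.6928920149803162) 205
scraper ((537.6652221679688, -269.00714111328125), (110.76753234863281, 29.652996063232422), 1.0355864763259888) 309
```

View pics/topz.png

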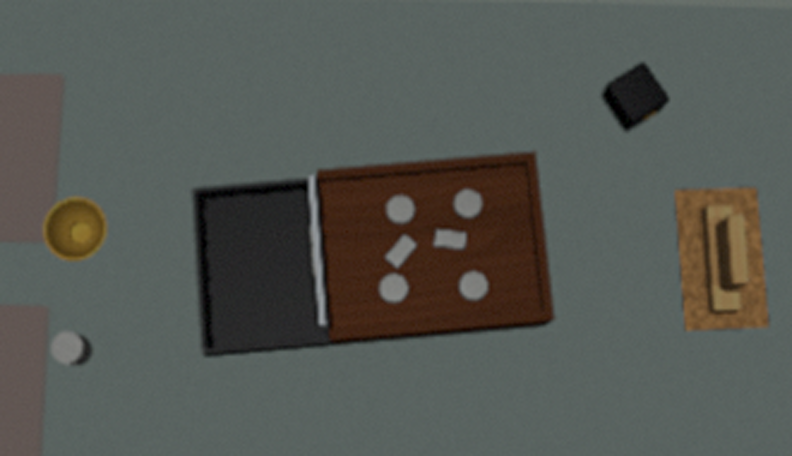

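The top view (up = +x, left = +y) shows the board, yawed about 5.6°, with the gate at crop column ~318. The six pieces lie at columns 380–485, and the scraper is standing on the pad at (728, 258). The bystanders are well clear of the paths.

```bash
cat >> h.py <<'E'
from scipy.spatial.transform import Rotation as Ro
O=np.array([540.0,51.4]); YAW=0.098
def b2w(x,y): c,s=np.cos(YAW),np.sin(YAW); return O+[c*x-s*y, s*x+c*y]
def w2b(p): c,s=np.cos(YAW),np.sin(YAW); d=np.asarray(p)[...,:2]-O; return d@np.array([[c,-s],[s,c]])
def go(xy,z,yaw,ob=None):
    """tool-frame shift (m) and turn to TCP at xy,z pointing down with tool x at yaw"""
    o=arm.get_obs(); q=o["eef_rot"]; R=Ro.from_quat(np.r_[q[1:],q[0]])
    T=Ro.from_euler('z',yaw)*Ro.from_euler('x',np.pi)
    d=R.inv().apply(np.r_[xy,z]-o["ee_pos"])/1000
    print("tr",d.round(4),"dr",(R.inv()*T).as_rotvec().round(4))
E
python3 - <<'E'
from h import *
go(b2w(0,62),230,YAW)
E
```

```text
tr [ 0.5354 -0.5192  0.0307] dr [ 1.000e-04 -1.000e-04  3.058e-01]
```

```bash
python3 -m handwheel '{"dr":[[0,0,0.1],[0,0,0.2],[0,0,0.306],[0,0,0.306],[0,0,0.306],[0,0,0.306],[0,0,0.306],[0,0,0.306]],"translation":[[0.034,-0.033,0],[0.067,-0.065,0.001],[0.1,-0.097,0.005],[0.134,-0.13,0.01],[0.167,-0.162,0.015],[0.2,-0.194,0.02],[0.234,-0.227,0.025],[0.268,-0.26,0.03]],"fingers":[0,0,0,0,0,0,0,0]}' && python3 - <<'E'
from h import *
go(b2w(0,62),230,YAW)
E
```

```text
time_s: 2.0
ee_pos: [390.6, -228.8, 230.8]
eef_rot: [0.0, 0.999, 0.049, 0.001]
contact_force: [0.9, 0.3, -0.9]
width: 0.297
gripper_force: 0.0
tr [ 0.1759 -0.3263  0.0008] dr [ 0.0005 -0.001  -0.0006]
```

```bash
python3 -m handwheel '{"dr":[[0,0,0],[0,0,0],[0,0,0],[0,0,0],[0,0,0],[0,0,0],[0,0,0],[0,0,0]],"translation":[[0.022,-0.04,0],[0.044,-0.081,0],[0.066,-0.122,0],[0.088,-0.163,0],[0.11,-0.204,0],[0.132,-0.245,0],[0.154,-0.286,0],[0.176,-0.326,0]],"fingers":[0,0,0,0,0,0,0,0]}' && python3 -m handwheel '{"dr":[[0,0,0],[0,0,0]],"translation":[[0,0,0],[0,0,0]],"fingers":[0,0]}' && python3 - <<'E'
from h import *
go(b2w(0,62),97,YAW)
c=arm.camera("wrist"); save(c,"w1")
E
```

```text
time_s: 2.8
ee_pos: [533.8, 113.5, 230.9]
eef_rot: [-0.0, 0.999, 0.049, 0.0]
contact_force: [1.2, 0.3, -0.6]
width: 0.007
gripper_force: 0.0
time_s: 3.0
ee_pos: [533.2, 112.5, 230.5]
eef_rot: [-0.0, 0.999, 0.05, 0.0]
contact_force: [-0.5, -0.7, -0.6]
width: 0.007
gripper_force: 0.0
tr [ 0.0008 -0.0005  0.1335] dr [-0.0001 -0.      0.0027]
```

View pics/w1.png

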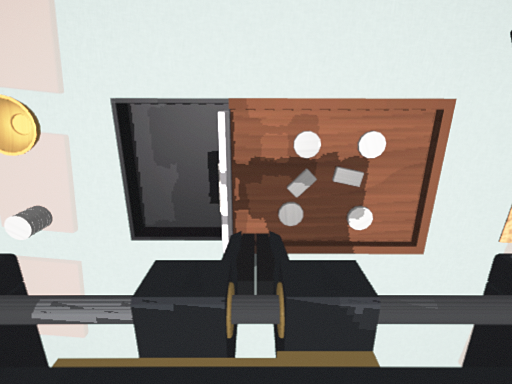

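The wrist view shows the closed fingers at (255, 270), between the gate (column ~225) and the nearest pieces (columns 290–300). I can descend here.

```bash
python3 -m handwheel '{"dr":[[0,0,0],[0,0,0],[0,0,0],[0,0,0],[0,0,0]],"translation":[[0,0,0.045],[0,0,0.09],[0,0,0.12],[0,0,0.133],[0,0,0.133]],"fingers":[0,0,0,0,0]}' && python3 -m handwheel '{"dr":[[0,0,0],[0,0,0],[0,0,0],[0,0,0],[0,0,0],[0,0,0],[0,0,0],[0,0,0]],"translation":[[0,-0.007,0],[0,-0.014,0],[0,-0.021,0],[0,-0.028,0],[0,-0.035,0],[0,-0.042,0],[0,-0.05,0],[0,-0.056,0]],"fingers":[0,0,0,0,0,0,0,0]}'; python3 - <<'E'
from h import *
c=arm.camera("wrist"); save(c,"w2"); print(w2b(arm.get_obs()["ee_pos"]))
E
```

```text
time_s: 3.55
ee_pos: [532.2, 109.5, 96.6]
eef_rot: [0.001, 0.999, 0.048, -0.002]
contact_force: [-0.0, 0.1, -0.4]
width: 0.001
gripper_force: 0.0
time_s: 4.35
ee_pos: [527.3, 169.1, 97.7]
eef_rot: [-0.001, 0.999, 0.05, -0.0]
contact_force: [0.3, 0.2, -1.0]
width: 0.004
gripper_force: 0.0
[ -1.05186766 119.50983029]
```

View pics/w2.png

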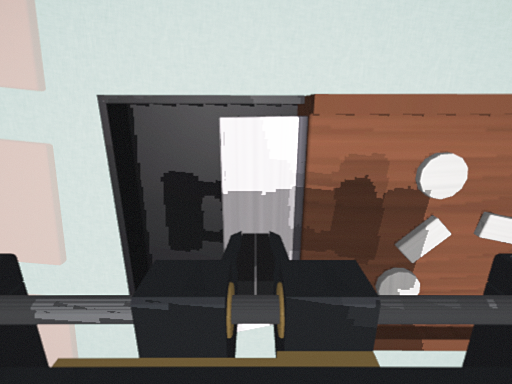

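The gate now lies folded out over the tray (columns 220–300). I'll lift, check its final angle on the way, and go to the scraper.

```bash
python3 -m handwheel '{"dr":[[0,0,0],[0,0,0],[0,0,0],[0,0,0]],"translation":[[0,-0.05,-0.045],[0,-0.04,-0.09],[0,-0.02,-0.13],[0,0,-0.14]],"fingers":[0,0,0,0]}'; python3 - <<'E'
from h import *
c=arm.camera("wrist")
for d in arm.cut_out("gate",c)[:2]:
    p=pts(c,d["region"]); print(d["conf"],len(p)); b=w2b(p); print(np.percentile(b,[2,50,98],axis=0).round(),np.percentile(p[:,2],[2,50,98]))
go((537.5,-269.7),200,0.018)
E
```

```text
time_s: 4.8
ee_pos: [530.1, 169.0, 242.6]
eef_rot: [-0.002, 0.999, 0.05, 0.004]
contact_force: [0.7, -0.5, -0.5]
width: 0.007
gripper_force: 0.0
0.91 1608
[[-68.  88.]
 [  7.  95.]
 [ 71. 101.]] [ 7.91847566 52.27840864 56.34717558]
0.55 423
[[ -5. -53.]
 [  5. -37.]
 [ 13. -23.]] [56.39644368 62.34993058 63.96482522]
tr [-0.0326  0.4329  0.0404] dr [ 0.0007 -0.0047  0.0755]
```

The gate is hanging fully down. Next, the scraper.

```bash
python3 -m handwheel '{"dr":[[0,0,0.03],[0,0,0.076],[0,0,0.076],[0,0,0.076],[0,0,0.076],[0,0,0.076],[0,0,0.076],[0,0,0.076]],"translation":[[-0.003,0.04,0],[-0.006,0.088,0],[-0.01,0.136,0],[-0.014,0.184,0],[-0.018,0.232,0.005],[-0.022,0.28,0.01],[-0.026,0.328,0.02],[-0.03,0.376,0.03]],"fingers":[0.7,0.7,0.7,0.7,0.7,0.7,0.7,0.7]}' && python3 -m handwheel '{"dr":[[0,0,0],[0,0,0],[0,0,0]],"translation":[[-0.002,0.04,0.009],[-0.003,0.056,0.009],[-0.003,0.056,0.009]],"fingers":[0.7,0.7,0.7]}'; python3 - <<'E'
from h import *
c=arm.camera("wrist"); save(c,"w3")
for l in("scraper","pad"):
    p=pts(c,arm.cut_out(l,c)[0]["region"]); print(l,len(p),np.percentile(p[:,2],[2,98]))
    for s in ((p[p[:,2]>70],p[(p[:,2]>18)&(p[:,2]<32)]) if l=="scraper" else (p[p[:,2]<9],)):
        if len(s): print(cv2.minAreaRect(s[:,:2].astype(np.float32)),len(s))
go((537.5,-269.7),56,0.018)
E
```

```text
time_s: 5.7
ee_pos: [534.4, -210.4, 206.1]
eef_rot: [-0.001, 1.0, 0.012, -0.001]
contact_force: [2.0, 0.0, -0.5]
width: 0.691
gripper_force: 0.0
time_s: 6.0
ee_pos: [532.0, -267.8, 197.5]
eef_rot: [-0.0, 1.0, 0.009, -0.001]
contact_force: [-0.4, 0.1, 0.1]
width: 0.698
gripper_force: 0.0
scraper 2776 [26.30683672 81.41372947]
((537.53564453125, -271.12249755859375), (69.1917953491211, 17.333606719970703), 2.0111260414123535) 1438
((537.1759033203125, -271.58575439453125), (109.56021881103516, 30.02337074279785), 2.01359224319458) 1217
pad 6792 [2.94661176 5.92900359]
((540.2371826171875, -276.4593505859375), (149.0813446044922, 91.72645568847656), 2.4928040504455566) 6792
tr [0.0036 0.0075 0.1426] dr [-0.0027 -0.0002  0.0076]
```

View pics/w3.png

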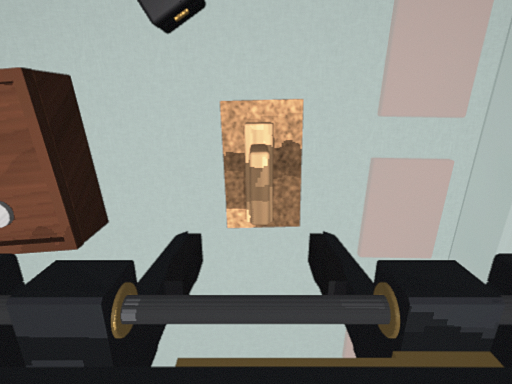

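The scraper rib is at (260, 185), centred between the fingers. The finer measurement gives (537.4, -271.3), yaw 0.035.

```bash
python3 -m handwheel '{"dr":[[0,0,-0.009],[0,0,-0.009],[0,0,-0.009],[0,0,-0.009],[0,0,-0.009],[0,0,-0.009],[0,0,-0.009]],"translation":[[0.0035,0.006,0],[0.0035,0.006,0.045],[0.0035,0.006,0.09],[0.0035,0.006,0.12],[0.0035,0.006,0.135],[0.0035,0.006,0.142],[0.0035,0.006,0.142]],"fingers":[0.7,0.7,0.7,0.7,0.7,0.7,0.7]}' && python3 -m handwheel '{"dr":[[0,0,0],[0,0,0],[0,0,0],[0,0,0],[0,0,0],[0,0,0],[0,0,0]],"translation":[[0,0,0],[0,0,0],[0,0,0],[0,0,0],[0,0,0],[0,0,0],[0,0,0]],"fingers":[0,0,0,0,0,0,0]}' 40; python3 - <<'E'
from h import *
print(arm.get_obs()["ee_pos"],arm.get_obs()["eef_rot"]); go(b2w(0,-98),170,YAW)
E
```

```text
time_s: 6.85
ee_pos: [537.0, -271.7, 56.9]
eef_rot: [0.0, 1.0, 0.016, 0.0]
contact_force: [0.3, -0.3, 0.7]
width: 0.701
gripper_force: 0.0
time_s: 7.55
ee_pos: [536.5, -272.1, 56.9]
eef_rot: [0.0, 1.0, 0.015, 0.0]
contact_force: [-0.6, 0.7, 2.3]
width: 0.198
gripper_force: 40.0
[ 536.49045428 -272.10695716   56.8659808 ] [3.48609015e-05 9.99881295e-01 1.54074543e-02 7.04087977e-05]
tr [ 0.0201 -0.2255 -0.1131] dr [ 0.0001 -0.0001 -0.0672]
```

```bash
python3 -m handwheel '{"dr":[[0,0,0],[0,0,0],[0,0,0],[0,0,-0.03],[0,0,-0.067],[0,0,-0.067],[0,0,-0.067],[0,0,-0.067]],"translation":[[0,0,-0.03],[0,0,-0.07],[0.001,-0.01,-0.1],[0.005,-0.045,-0.115],[0.009,-0.09,-0.115],[0.013,-0.135,-0.115],[0.017,-0.18,-0.115],[0.02,-0.212,-0.115]],"fingers":[0,0,0,0,0,0,0,0]}' && python3 -m handwheel '{"dr":[[0,0,0],[0,0,0],[0,0,0]],"translation":[[0,-0.009,0],[0,-0.0125,0],[0,-0.0125,0]],"fingers":[0,0,0]}'; python3 - <<'E'
from h import *
c=arm.camera("wrist"); save(c,"w4"); o=arm.get_obs(); print(o["ee_pos"],w2b(o["ee_pos"]),o["contact_force"])
p=pts(c,arm.cut_out("scraper",c)[0]["region"]); print(np.percentile(p,[1,99],axis=0).round(1))
go(b2w(0,-98),112,YAW)
E
```

```text
time_s: 8.35
ee_pos: [549.6, -55.6, 171.5]
eef_rot: [-0.001, 0.999, 0.05, -0.0]
contact_force: [0.8, 0.3, -2.0]
width: 0.205
gripper_force: 40.0
time_s: 8.65
ee_pos: [548.4, -48.4, 171.6]
eef_rot: [0.001, 0.999, 0.048, -0.0]
contact_force: [0.4, 0.2, -1.7]
width: 0.196
gripper_force: 40.0
[548.4444152  -49.24857002 171.65861785] [  -1.44388161 -100.99187096] [-0.92649769 -0.31124982 -1.31206873]
[[517.4 -59.6 129.8]
 [604.1 -30.  196.2]]
tr [ 0.0014 -0.0034  0.0597] dr [ 0.0016  0.0003 -0.0034]
```

View pics/w4.png

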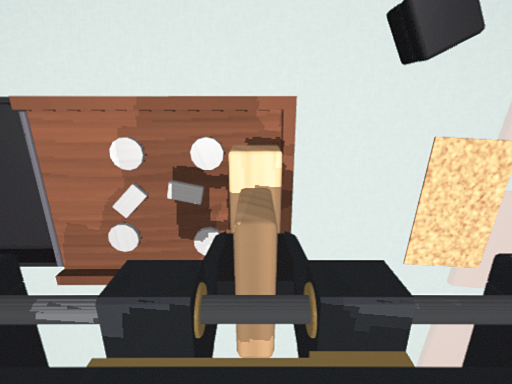

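The scraper is held square and hangs over the plate behind the pieces (foot at columns 230–282). The gate is down at the left. Now I'll lower it.

```bash
python3 -m handwheel '{"dr":[[0,0,0],[0,0,0],[0,0,0],[0,0,0],[0,0,0]],"translation":[[0.001,-0.003,0.02],[0.001,-0.003,0.04],[0.001,-0.003,0.053],[0.001,-0.003,0.059],[0.001,-0.003,0.0605]],"fingers":[0,0,0,0,0]}'; python3 - <<'E'
from h import *
o=arm.get_obs(); print(w2b(o["ee_pos"]),o["ee_pos"],o["contact_force"])
E
```

```text
time_s: 9.25
ee_pos: [549.2, -44.9, 110.7]
eef_rot: [0.0, 0.999, 0.048, -0.0]
contact_force: [-0.7, 0.4, -1.8]
width: 0.204
gripper_force: 40.0
[ -0.31863408 -96.77460374] [549.15163265 -44.94144008 110.68640662] [-0.69922245  0.38874479 -1.76016739]
```

```bash
python3 -m handwheel '{"dr":[[0,0,0],[0,0,0],[0,0,0],[0,0,0],[0,0,0],[0,0,0],[0,0,0],[0,0,0]],"translation":[[0,-0.008,0.0005],[0,-0.02,0.0005],[0,-0.032,0.0005],[0,-0.044,0.0005],[0,-0.056,0.0005],[0,-0.068,0.0005],[0,-0.08,0.0005],[0,-0.09,0.0005]],"fingers":[0,0,0,0,0,0,0,0]}'; python3 - <<'E'
from h import *
o=arm.get_obs(); print(w2b(o["ee_pos"]),o["ee_pos"],o["contact_force"])
c=arm.camera("wrist"); save(c,"w5")
E
```

```text
time_s: 10.05
ee_pos: [540.5, 46.5, 110.8]
eef_rot: [0.0, 0.999, 0.049, 0.0]
contact_force: [0.2, -2.2, 0.1]
width: 0.204
gripper_force: 40.0
[ 0.05788606 -4.90286735] [540.5373206   46.52632114 110.7972078 ] [ 0.19327403 -2.24682532  0.14864304]
```

View pics/w5.png

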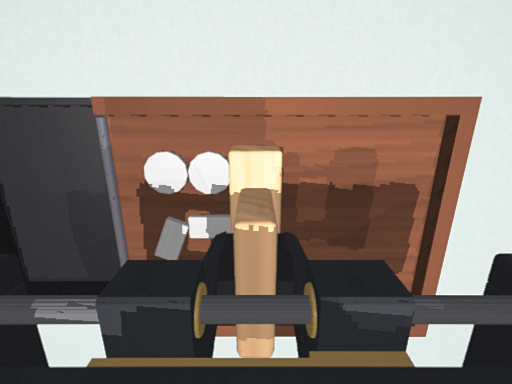

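The visible pieces are moving ahead of the foot (columns 145–230) in columns; two discs are hidden by the gripper. Continuing.

```bash
python3 -m handwheel '{"dr":[[0,0,0],[0,0,0],[0,0,0],[0,0,0],[0,0,0],[0,0,0],[0,0,0],[0,0,0]],"translation":[[0,-0.008,0],[0,-0.02,0],[0,-0.032,0],[0,-0.044,0],[0,-0.056,0],[0,-0.068,0],[0,-0.08,0],[0,-0.09,0]],"fingers":[0,0,0,0,0,0,0,0]}'; python3 -m handwheel '{"dr":[[0,0,0],[0,0,0],[0,0,0]],"translation":[[0,-0.007,0],[0,-0.012,0],[0,-0.012,0]],"fingers":[0,0,0]}'; python3 - <<'E'
from h import *
o=arm.get_obs(); print(w2b(o["ee_pos"]),o["ee_pos"],o["contact_force"])
for n in("scene","wrist"):
    c=arm.camera(n); save(c,n+"6")
    for d in arm.cut_out("chip0",c):
        p=pts(c,d["region"])
        if len(p) and d["conf"]>.2: print(n,round(d["conf"],2),d["bbox"],w2b(np.median(p,0)).round(),np.median(p[:,2]).round())
E
```

```text
time_s: 10.9
ee_pos: [531.4, 137.1, 110.6]
eef_rot: [-0.0, 0.999, 0.05, -0.0]
contact_force: [-0.5, 0.6, -1.2]
width: 0.202
gripper_force: 40.0
time_s: 11.2
ee_pos: [530.5, 147.9, 110.7]
eef_rot: [-0.0, 0.999, 0.049, 0.0]
contact_force: [0.2, 0.9, -1.9]
width: 0.199
gripper_force: 40.0
[6.16640587e-03 9.69816132e+01] [530.51714447 147.91688347 110.65879739] [ 0.23011945  0.91100159 -1.86552398]
scene 0.41 [306.7, 215.7, 318.6, 224.6] [ 40. 120.] 16.0
scene 0.38 [313.0, 205.2, 320.2, 213.5] [  5. 132.] 13.0
wrist 0.92 [209.1, 140.3, 235.1, 174.3] [ 40. 123.] 18.0
wrist 0.89 [197.6, 139.4, 220.8, 174.8] [ 40. 136.] 12.0
wrist 0.77 [198.5, 189.6, 227.7, 210.7] [  4. 129.] 16.0
wrist 0.53 [221.3, 208.5, 230.7, 229.5] [-17. 121.] 12.0
wrist 0.48 [203.7, 233.2, 216.7, 251.4] [-36. 137.] 12.0
```

View pics/wrist6.png

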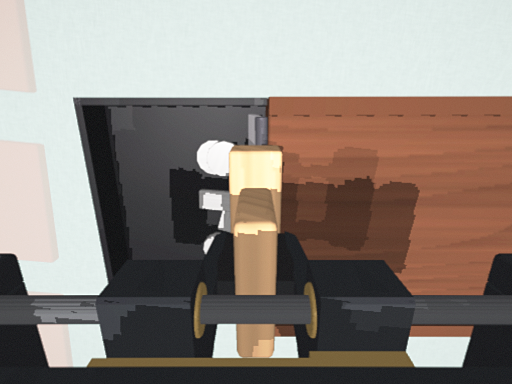

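Five pieces show in the tray (columns 197–235, z ≈ 12–18). I'll lift and look for the sixth.

```bash
python3 -m handwheel '{"dr":[[0,0,0],[0,0,0],[0,0,0],[0,0,0],[0,0,0],[0,0,0]],"translation":[[0,0,-0.03],[0,0,-0.06],[0,0.03,-0.08],[0,0.08,-0.08],[0,0.12,-0.08],[0,0.12,-0.08]],"fingers":[0,0,0,0,0,0]}'; python3 - <<'E'
from h import *
for n in("top","wrist"):
    c=arm.camera(n); save(c,n+"7")
    for l,k in(("chip0",.2),("gate",.3)):
      for d in arm.cut_out(l,c):
        p=pts(c,d["region"])
        if len(p) and d["conf"]>k: print(n,l,round(d["conf"],2),d["bbox"],w2b(np.median(p,0)).round(),np.percentile(p[:,2],[2,50,98]).round())
t=cv2.imread("pics/top7.png")[150:250,150:325]; w=cv2.imread("pics/wrist7.png")
t=cv2.resize(t,None,fx=2,fy=2); z=np.zeros((584,512,3),np.uint8); z[:384]=w; z[384:,:350]=t; cv2.imwrite("pics/c7.png",z)
go((540,-276),170,0.038)
E
```

```text
time_s: 12.0
ee_pos: [542.6, 18.4, 191.3]
eef_rot: [0.003, 0.999, 0.043, 0.0]
contact_force: [-0.4, -0.5, -1.8]
width: 0.201
gripper_force: 40.0
top chip0 0.62 [199.4, 227.0, 207.6, 237.7] [-51. 120.] [13. 17. 21.]
top chip0 0.52 [201.9, 206.1, 207.3, 217.8] [-13. 117.] [ 5. 11. 15.]
top chip0 0.47 [197.1, 206.6, 206.0, 215.3] [  4. 126.] [ 9. 16. 22.]
top chip0 0.42 [198.8, 222.2, 202.5, 227.4] [-37. 132.] [ 9. 13. 15.]
top chip0 0.39 [197.6, 193.2, 207.7, 198.6] [ 39. 121.] [ 7. 17. 21.]
top gate 0.57 [196.4, 191.1, 205.7, 201.2] [ 39. 121.] [12. 17. 21.]
top gate 0.47 [209.0, 177.6, 215.3, 226.2] [12. 94.] [ 8. 52. 57.]
wrist chip0 0.78 [115.1, 207.4, 140.0, 230.3] [-50. 122.] [15. 18. 20.]
wrist chip0 0.7 [110.4, 201.7, 133.9, 220.7] [-36. 131.] [ 8. 12. 14.]
wrist chip0 0.63 [106.0, 132.3, 128.6, 157.1] [ 39. 122.] [14. 18. 20.]
wrist chip0 0.55 [105.3, 169.3, 126.8, 183.8] [  4. 127.] [12. 17. 20.]
wrist chip0 0.49 [98.6, 131.2, 111.6, 153.0] [ 41. 139.] [11. 12. 14.]
wrist chip0 0.44 [121.6, 183.1, 136.2, 202.7] [-18. 121.] [11. 12. 14.]
wrist gate 0.56 [122.2, 110.5, 146.0, 257.1] [ 8. 92.] [52. 55. 56.]
tr [-0.0327  0.3035  0.0203] dr [-0.0009  0.0003  0.0623]
```

View pics/c7.png

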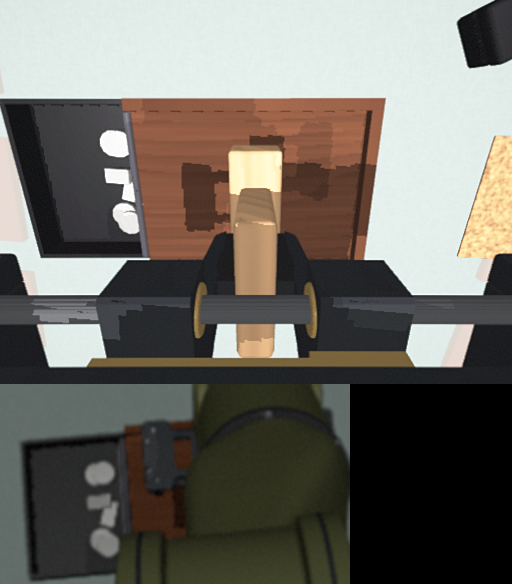

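All six pieces are in the tray (columns 100–140), with the plate clear and the gate down. I'll return the scraper.

```bash
python3 -m handwheel '{"dr":[[0,0,0],[0,0,0.03],[0,0,0.062],[0,0,0.062],[0,0,0.062],[0,0,0.062],[0,0,0.062],[0,0,0.062]],"translation":[[-0.003,0.03,0],[-0.008,0.075,0],[-0.013,0.12,0],[-0.018,0.165,0],[-0.023,0.21,0],[-0.028,0.255,0],[-0.031,0.29,0],[-0.033,0.303,0]],"fingers":[0,0,0,0,0,0,0,0]}'; python3 -m handwheel '{"dr":[[0,0,0],[0,0,0]],"translation":[[0,0,0.05],[0,0,0.05]],"fingers":[0,0]}';  python3 - <<'E'
from h import *
c=arm.camera("wrist"); 
for l in("scraper","pad"):
    p=pts(c,arm.cut_out(l,c)[0]["region"]); print(l,len(p),np.percentile(p,[1,99],axis=0).round())
print(arm.get_obs()["ee_pos"]); go((540,-276),59,0.038)
E
```

```text
time_s: 13.1
ee_pos: [538.6, -281.3, 190.7]
eef_rot: [0.002, 1.0, 0.016, 0.0]
contact_force: [-0.3, -0.1, -1.5]
width: 0.205
gripper_force: 40.0
time_s: 13.3
ee_pos: [535.7, -273.4, 135.2]
eef_rot: [-0.003, 1.0, 0.019, -0.005]
contact_force: [-0.8, 0.6, -1.1]
width: 0.201
gripper_force: 40.0
scraper 8133 [[ 505. -286.   95.]
 [ 591. -257.  160.]]
pad 8386 [[ 491. -321.    1.]
 [ 615. -230.   88.]]
[ 540.11366816 -275.40672461  141.6081921 ]
tr [-0.0002  0.0006  0.0826] dr [-0.0007 -0.0008  0.0004]
```

```bash
python3 -m handwheel '{"dr":[[0,0,0],[0,0,0],[0,0,0],[0,0,0],[0,0,0],[0,0,0],[0,0,0]],"translation":[[0,0,0.03],[0,0,0.06],[0,0,0.075],[0,0,0.08],[0,0,0.082],[0,0,0.083],[0,0,0.083]],"fingers":[0,0,0,0,0,0,0]}'; python3 -m handwheel '{"dr":[[0,0,0],[0,0,0],[0,0,0]],"translation":[[0,0,0.0005],[0,0,0.001],[0,0,0.001]],"fingers":[0,0,0]}'
```

```text
time_s: 14.15
ee_pos: [539.9, -277.5, 58.9]
eef_rot: [0.0, 1.0, 0.018, 0.001]
contact_force: [-0.0, -0.3, -2.2]
width: 0.201
gripper_force: 40.0
time_s: 14.45
ee_pos: [539.2, -277.2, 56.9]
eef_rot: [0.0, 1.0, 0.018, 0.0]
contact_force: [0.8, -0.5, -2.0]
width: 0.205
gripper_force: 40.0
```

```bash
python3 -m handwheel '{"dr":[[0,0,0],[0,0,0],[0,0,0],[0,0,0]],"translation":[[0,0,0.0005],[0,0,0.001],[0,0,0.0015],[0,0,0.0015]],"fingers":[0,0,0,0]}'
```

```text
time_s: 14.85
ee_pos: [539.1, -277.2, 56.8]
eef_rot: [0.0, 1.0, 0.018, 0.0]
contact_force: [-3.0, 1.5, 11.4]
width: 0.201
gripper_force: 40.0
```

```bash
python3 -m handwheel '{"dr":[[0,0,0],[0,0,0],[0,0,0],[0,0,0],[0,0,0],[0,0,0]],"translation":[[0,0,-0.001],[0,0,-0.001],[0,0,-0.001],[0,0,-0.001],[0,0,-0.001],[0,0,-0.001]],"fingers":[0.2,0.25,0.4,0.65,0.65,0.65]}'; python3 -m handwheel '{"dr":[[0,0,0],[0,0,0],[0,0,0],[0,0,0],[0,0,0],[0,0,0]],"translation":[[0,0,-0.02],[0,0,-0.06],[0,0,-0.1],[0,0,-0.14],[0,0,-0.15],[0,0,-0.15]],"fingers":[0.65,0.65,0.65,0.65,0.65,0.65]}'; python3 - <<'E'
from h import *
c=arm.camera("wrist"); save(c,"w8")
for l in("scraper","pad"):
    p=pts(c,arm.cut_out(l,c)[0]["region"]); print(l,np.percentile(p[:,2],[2,98]))
    for s in ((p[p[:,2]>70],p[(p[:,2]>18)&(p[:,2]<32)]) if l=="scraper" else (p[p[:,2]<9],)): print(cv2.minAreaRect(s[:,:2].astype(np.float32)),len(s))
c=arm.camera("top")
for l in("coin_stack","ring_box","dish","gate","chip0"):
    for d in arm.cut_out(l,c)[:6 if l=="chip0" else 1]: print(l,round(d["conf"],2),np.median(pts(c,d["region"]),0).round())
E
```

```text
time_s: 15.45
ee_pos: [539.1, -277.2, 56.1]
eef_rot: [0.0, 1.0, 0.018, -0.0]
contact_force: [-0.1, 0.5, -0.4]
width: 0.587
gripper_force: 0.0
time_s: 16.05
ee_pos: [540.0, -277.6, 207.9]
eef_rot: [0.001, 1.0, 0.018, 0.002]
contact_force: [-0.1, 0.7, 0.5]
width: 0.65
gripper_force: 0.0
scraper [26.10909051 81.41977523]
((540.5130615234375, -277.0376892089844), (68.75736999511719, 17.692060470581055), 2.501138925552368) 1329
((539.9876708984375, -277.1405029296875), (109.55850982666016, 29.930458068847656), 2.158787250518799) 1074
pad [2.74511329 6.03006945]
((538.3893432617188, -275.7014465332031), (153.1272430419922, 92.0638198852539), 2.460031747817993) 6529
coin_stack 0.62 [436. 392.  37.]
ring_box 0.82 [ 704. -179.   42.]
dish 0.79 [563. 403.  17.]
gate 0.62 [522. 146.  52.]
chip0 0.58 [536.  84.  54.]
chip0 0.57 [567. 175.  17.]
chip0 0.5 [531. 179.  15.]
chip0 0.46 [515. 165.  12.]
```

View pics/w8.png

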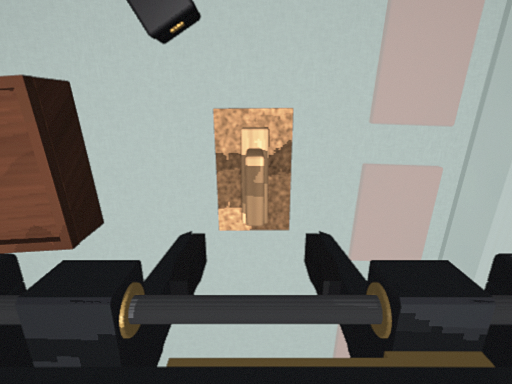

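The scraper stands upright, centred on the pad at (255, 175). The bystanders are unmoved, and the "chip" reported at z 54 is bare plate surface, since all six were seen in the tray.

```bash
python3 -c "
from rig import arm
print(arm.sign_off())"
```

```text
the job is handed in; nothing more can be done
None
```

The job is handed in: gate snapped down first, all six pieces swept into the catch tray, scraper standing upright within its pad, and the coin stack, ring box and dish unmoved, in about 16 s of the 72 s allowed.

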